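Make up the staining kit and the sample collection kit from the bench stock

ROBOT

A 6-joint arm with a two-finger parallel gripper is mounted at the origin on a cart in front of the work surface, level with it; the furniture and walls round the work are solid. World frame = base frame: x ahead of the robot, y to its left, z up, the work surface at z = 0. Lengths are in m, angles in rad, forces in N, time in s.
With the tool pointing down it reaches from about 0.375 to 0.975 m from the base axis. Payload 3.8 kg.
Tool frame: the origin (TCP) lies midway between the tips of the shut fingers; the grasp point (between the pads) lies 19 mm behind it; z points along the fingers, y is the line along which they close (so a half turn about z gives the same grasp; the last joint's range is limited). The gripper opens to 85 mm and grips with 20 to 120 N. Pads are 22 mm wide; open, the fingers measure 114 mm over their backs; the gripper's body (76 mm by 85 mm) begins 54 mm behind the grasp point. The pads swing forward as they close: fully open they stand 13 mm farther back than shut.
Start: joints at [-1.279, 0.264, 1.604, -0, 1.274, -0.037], TCP at [0.218, -0.639, 0.231] pointing down, gripper open.
Joint ranges: [-2.63, 2.63], [-0.94, 2.18], [0.31, 2.57], [-1.31, 4.45], [0, 2.66], [-2.55, 2.55]. Speed limits (rad/s): [2.57, 2.57, 3.14, 3.14, 3.14, 3.14].

INTERFACE

Orientations are given as [roll, pitch, yaw] about the fixed x, y, z axes, in that order (R = Rz(yaw) Ry(pitch) Rx(roll)).
In Python, from workcell import env gives the robot as it stands. The module is installed in compiled form; this text tells all that it offers.
- The arm moves only by the tool step_arm, never from a script. Its argument "targets" is a list of rows, each a list of 3 entries, a list of its own where there are three numbers: the closure, from -1 (fully open) to 1 (shut), then the shift along the tool's x, y, z in cm, then the turn, a rotation vector about the tool's x, y, z in degrees. In form: [[jaw, [dx, dy, dz], [ax, ay, az]], ...]. A call has 1 to 8 rows; each row shifts and turns the commanded pose from where the row before left it, along the tool's axes as they then stand; what a row does not reach is not made up. A row lasts 1/10 s, in which the tool goes at most 50 mm and 8.59 degrees, less where a joint would pass 70% of its speed; a pose out of reach is approached as far as the arm can. A call is refused whole if a number of a shift passes 5 or a number of a turn 8.59, either way. A call with a gripper value outside its range is refused whole. The fingers move at their own pace and stop on an object; "force" is the grip in N (left out, the last holds). Time passes only in rows, so rows that do not move let the fingers close. It gives the time, the measured TCP pose, the force, the opening and the grip force at its end, in the units of the state.
- env.get_state(): the state, without advancing time (a new reading comes with each control period).
- env.camera(name): name is "scene" or "side" or "wrist"; returns the picture (384x512x3 uint8, red, green, blue); there is no depth.
- env.calibration(name): a dict with "fx", "fy", "cx", "cy" (pixels), "eye" and "attitude" of the camera in the world. Camera axes: x right, y down, z forward; pixel columns grow to the right and rows downward; lengths in m; the calibration is good to about 2 mm. A picture is of the moment at which its call begins: read the wrist's pose just before it. calibration takes no time and is no camera call; for the wrist camera it gives the pose at the moment of the call.
- env.close_job(): hands the job in; it is judged then, once.
The state is a dict: "t": time; "qpos": joint angles; "qd": joint speeds; "joint_efforts": joint torques, N m; "tcp_pos": TCP position; "orientation": TCP orientation; "contact_force": force on the tool from outside, world axes, zero at the start; "wrist_torque": the same for the moment, N m; "finger_gap": finger opening in m; "grasp_force": force on a finger pad.
Only numpy, scipy, OpenCV 4.12 (cv2) and the standard library are available. Lean on these libraries where they do the work, as an engineer would, in place of code of your own. Each camera call takes 0.05 s, during which the arm holds its last target. There are 200 camera calls.

TASK

Make up the two kits in their foam trays, using the things laid out beside and behind the trays (leave the like ones farther off alone). The tray with yellow pocket floors is the staining kit: lay the steel tweezers in its shorter slot and the black pen in its longer slot, and stand the amber bottle with the orange cap in the round pocket; the tray with green pocket floors is the collection kit: lay the yellow-capped sample tube in its short slot and the red-capped marker in its long slot. Keep the amber bottle upright all the time, leave the blue-capped bottle where it stands, and let go of everything at the end.

Things in the scene. Friction and masses are not known exactly. Their poses are not given: they have to be found in the camera images.
- stain_tray: Fixed black foam tray 150 (x) x 256 (y) x 26 mm, origin: underside centre, z up. Cut-outs 14 mm deep, yellow floor at z 12. Slots along y, 34 wide, middles at y -41.5: x -36, 140 long (tweezers); x +36, 163 long (pen). A finger channel of the same depth (y -69.5 to -13.5) crosses both and is open at both sides. Round bottle pocket, 74 across, at x 0, y +86.
- collect_tray: Fixed black foam tray 150 (x) x 256 (y) x 26 mm, origin: underside centre, z up. Cut-outs 14 mm deep, green floor at z 12. Slots along y, 34 wide, middles at y -41.5: x -36, 82 long (tube); x +36, 153 long (marker). A finger channel of the same depth (y -69.5 to -13.5) crosses both and is open at both sides. At the +y end only an inlaid pad of blank labels.
- stain_bottle: Amber glass bottle with an orange screw cap, upright, 0.2 kg: round body 58 mm in diameter, straight from 4 to 76 mm height, then a shoulder; orange cap about 34 mm across, top at 113 mm. It stands beside one of the trays; the one by the back wall is not meant. Origin: centre of its underside, z up.
- tweezers: Steel tweezers lying on their side, 124 mm long, 14 mm wide at the middle, 8 mm high. Origin: centre of its underside as it first lies; y along its length, z up.
- pen: Slim black click pen, 145 mm long, about 9 to 12 mm wide and 9 mm high. Origin: centre of its underside as it first lies; y along its length, z up.
- marker: White marker pen with a red cap, 135 mm long, 16 mm thick. Origin: centre of its underside as it first lies; y along its length, z up.
- sample_tube: Capped sample tube lying down: yellow cap, white label, dark grey end; 63 mm long, 16 mm thick. Origin: centre of its underside as it first lies; y along its length, z up.
- buffer_bottle: Clear bottle with a blue screw cap, upright, 70 mm in diameter, 129 mm high: belongs to neither kit. Origin: centre of its underside, z up.
Mind the look-alikes: they are no part of the job. Of the things that look like the stain_bottle, the largest one is meant.

How it is judged:
At the end, for the whole second after the job is handed in: Tweezers, pen, tube and marker each lie flat in their own slot (within 13 mm of its middle, along it to 0.2 rad, the tube to 0.35 rad, either way round); the amber bottle stands upright on the round pocket's floor within 12 mm of its middle; all five released and at rest (x of tweezers in the frame of stain_tray between -0.049 and -0.023 m and y of tweezers in the frame of stain_tray between -0.0545 and -0.0285 m and z of tweezers in the frame of stain_tray between 0.009 and 0.022 m and angle between the y axis of each of tweezers, pen and the y axis of stain_tray, either way round below 0.2 rad and angle between tweezers's own y axis and vertical between 1.48 and 1.66 rad and linear speed of each of tweezers, pen, sample_tube, marker, stain_bottle below 0.02 m/s and angular speed of each of tweezers, pen, sample_tube, marker, stain_bottle below 0.3 rad/s and contact force between each of tweezers, pen, sample_tube, marker, stain_bottle and the fingers below 0.05 N and x of pen in the frame of stain_tray between 0.022 and 0.05 m and y of pen in the frame of stain_tray between -0.0555 and -0.0275 m and z of pen in the frame of stain_tray between 0.009 and 0.025 m and angle between pen's own y axis and vertical between 1.48 and 1.66 rad and x of sample_tube in the frame of collect_tray between -0.049 and -0.023 m and y of sample_tube in the frame of collect_tray between -0.0555 and -0.0275 m and z of sample_tube in the frame of collect_tray between 0.009 and 0.029 m and angle between the y axis of sample_tube and the y axis of collect_tray, either way round below 0.35 rad and angle between sample_tube's own y axis and vertical between 1.48 and 1.66 rad and x of marker in the frame of collect_tray between 0.023 and 0.049 m and y of marker in the frame of collect_tray between -0.0555 and -0.0275 m and z of marker in the frame of collect_tray between 0.009 and 0.029 m and angle between the y axis of marker and the y axis of collect_tray, either way round below 0.2 rad and angle between marker's own y axis and vertical between 1.48 and 1.66 rad and x of stain_bottle in the frame of stain_tray between -0.012 and 0.012 m and y of stain_bottle in the frame of stain_tray between 0.074 and 0.098 m and z of stain_bottle in the frame of stain_tray between 0.009 and 0.016 m and angle between stain_bottle's own z axis and vertical below 0.08 rad); the robot touches nothing.
It fails at once if the amber bottle tips over (more than 0.4 rad) (angle between stain_bottle's own z axis and vertical above 0.4 rad).
It fails at once if the blue-capped bottle is moved more than 20 mm or tipped (distance of buffer_bottle from where it was at the start of the episode above 0.02 m or angle between buffer_bottle's own z axis and vertical above 0.3 rad).
It also fails if it takes over 99 s, if anything falls off the work surface, if the arm or the gripper's body presses on something with over 40 N, if the wrist force passes 120 N, or if a joint passes its speed limit or range.

## Working session

There is one attempt and no reset: what is moved stays moved. The work goes in short steps, Python scripts to look and compute and a tool call to move; the robot and the scene stay as the last step left them, time stands still between calls to the robot, and variables do not carry over. Pictures are saved under pics/ and viewed, at most 14 in all, crops included, and the job is handed in when it is done.

Besides the shell and the picture viewer there is one more tool, called after ">>>" as a command line: name --argument value ..., lists and objects as JSON in quotes. step_arm: Moves the arm, as the interface text tells. Its arguments: {"type":"object","properties":{"targets":{"type":"array","items":{"type":"array"}},"force":{"type":"number"}},"required":["targets"]}

```bash
mkdir -p pics
cat > h.py <<'E'
import numpy as np, cv2
from workcell import env
from scipy.spatial.transform import Rotation as R
def ray(c,u,v):
    A=np.array(c["attitude"],float)
    M=A if A.shape==(3,3) else R.from_euler('xyz',A).as_matrix()
    d=M@np.array([(u-c["cx"])/c["fx"],(v-c["cy"])/c["fy"],1]);return np.array(c["eye"]),d/np.linalg.norm(d)
def plane(c,u,v,z):
    e,d=ray(c,u,v);return e+d*(z-e[2])/d[2]
def tri(obs):
    A=np.zeros((3,3));b=np.zeros(3)
    for c,u,v in obs:
        e,d=ray(c,u,v);P=np.eye(3)-np.outer(d,d);A+=P;b+=P@e
    return np.linalg.solve(A,b)
def proj(c,p):
    A=np.array(c["attitude"],float)
    M=A if A.shape==(3,3) else R.from_euler('xyz',A).as_matrix()
    q=M.T@(np.array(p)-c["eye"]);return c["fx"]*q[0]/q[2]+c["cx"],c["fy"]*q[1]/q[2]+c["cy"]
def save(im,n,box=None):
    if box: 
        x0,y0,x1,y1=box;im=im[y0:y1,x0:x1]
    s=min(800/im.shape[1],600/im.shape[0])
    cv2.imwrite("pics/"+n,cv2.resize(im,None,fx=s,fy=s,interpolation=cv2.INTER_CUBIC)[:,:,::-1]);print(n,"scale",s)
E
python3 - <<'E'
from h import *
for n in ("scene","side","wrist"):
    c=env.calibration(n);im=env.camera(n);np.save(n+".npy",im);print(n,c);save(im,n+"0.png")
print(env.get_state())
E
```

```text
scene {'fx': 479.202563411215, 'fy': 479.202563411215, 'cx': 262.70206839251665, 'cy': 194.67273890882421, 'eye': array([0.43520402, 0.79153557, 1.23176188]), 'attitude': array([-2.54484614,  0.0130027 , -3.04267484])}
scene0.png scale 1.5625
side {'fx': 386.56563746518543, 'fy': 386.56563746518543, 'cx': 255.22372155696502, 'cy': 182.15770687212145, 'eye': array([-0.40319206, -0.59825338,  0.56597547]), 'attitude': array([-2.00989896, -0.02377502, -0.97537673])}
side0.png scale 1.5625
wrist {'fx': 274.52809155886956, 'fy': 274.52809155886956, 'cx': 251.79129198749422, 'cy': 197.0991078664203, 'eye': array([ 0.2946782 , -0.612627  ,  0.37266871]), 'attitude': array([ 2.82317123,  0.00302048, -1.24148223])}
wrist0.png scale 1.5625
{'t': 0.15, 'qpos': array([-1.27888552e+00,  2.64605328e-01,  1.60508690e+00,  2.81640313e-05,
        1.27370867e+00, -3.69027288e-02]), 'qd': array([ 0.0006624 , -0.00104615, -0.00449132, -0.00195915, -0.00158473,
       -0.00066809]), 'joint_efforts': array([ 1.13038062e-03, -5.15905952e+01, -3.67960167e+01, -8.63762352e-05,
        7.98338209e-03, -1.47343087e-05]), 'tcp_pos': array([ 0.2178089 , -0.63827771,  0.23021667]), 'orientation': array([-3.13978663e+00, -9.36108993e-05,  3.28805179e-01]), 'contact_force': array([ 9.99780846e-05, -7.19162548e-01,  3.33025934e-01]), 'wrist_torque': array([-0.00802392,  0.01237071,  0.03571132]), 'grasp_force': 0.0, 'finger_gap': 0.08535514979985108}
```

View pics/scene0.png

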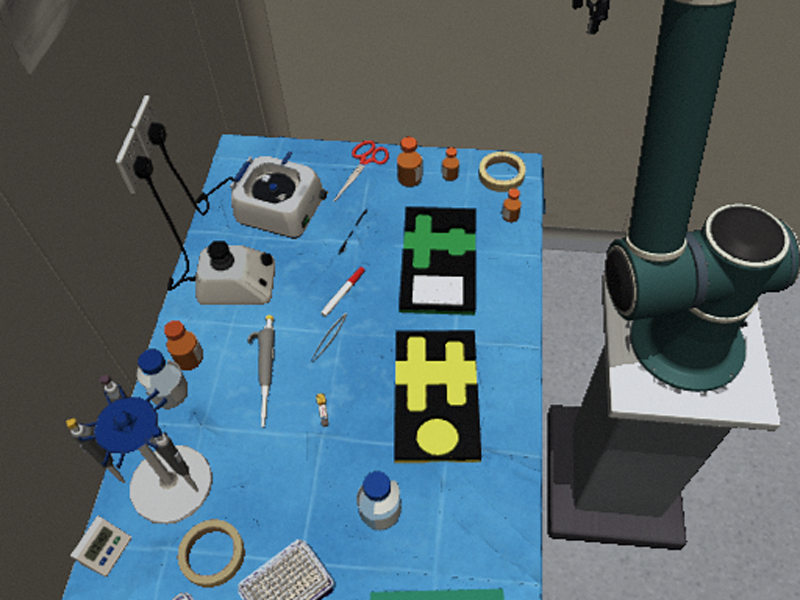

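View pics/side0.png

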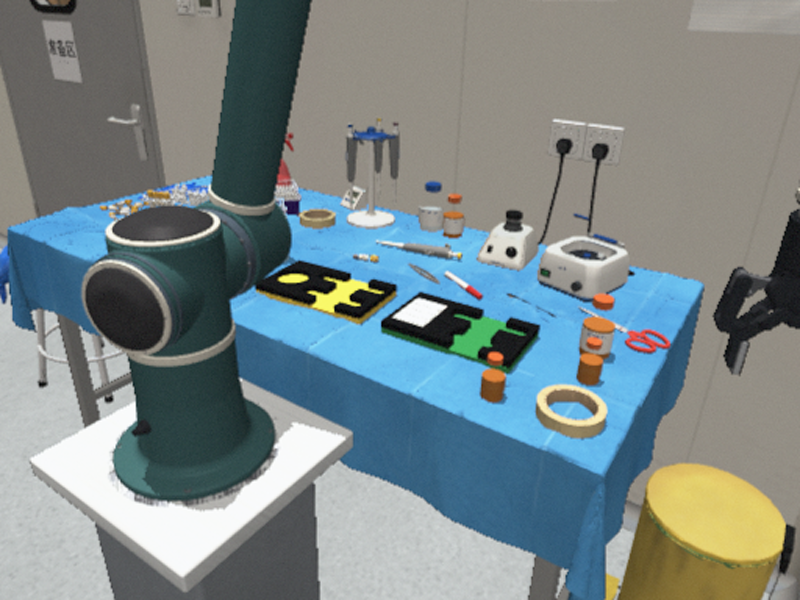

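Scene: the amber candidates (800-px coordinates) are (408,162), (450,164), (512,205) and one by the back wall at (183,345). (408,162) is the largest beside the trays, so it should be the stain bottle. Other positions:
- Green tray: (438,260)
- Yellow tray: (437,395)
- Dark pen: (353,230)
- Marker: (343,290)
- Tweezers: (328,338)
- Tube: (321,408)
- Buffer bottle: (379,500)

Run:
```python
from h import *
c=env.calibration("scene");s=1.5625
for n,u,v,z in [("gt",438,260,.026),("yt",437,395,.026),("pen",353,230,.005),("marker",343,290,.008),("twz",328,338,.004),("tube",321,408,.008),("buf",379,520,0),("amb",410,183,0),("small1",450,178,0),("small2",512,219,0),("pipette",265,375,.02)]:
    print(n,plane(c,u/s,v/s,z).round(3))
im=np.load("scene.npy");save(im,"c1.png",(205,80,355,192))
```

```text
gt [ 0.487 -0.135  0.026]
yt [0.465 0.17  0.026]
pen [ 0.674 -0.215  0.005]
marker [ 0.671 -0.056  0.008]
twz [0.684 0.056 0.004]
tube [0.672 0.206 0.008]
buf [0.543 0.397 0.   ]
amb [ 0.567 -0.365  0.   ]
small1 [ 0.479 -0.388  0.   ]
small2 [ 0.338 -0.28   0.   ]
pipette [0.784 0.155 0.02 ]
c1.png scale 5.333333333333333
```

View pics/c1.png

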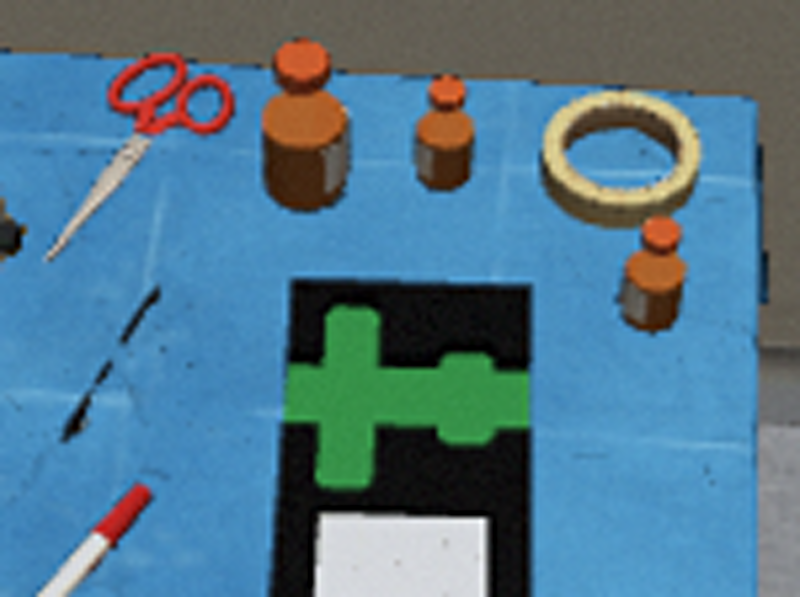

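The crop confirms the largest amber bottle at (305,150), clearly bigger than those at (444,150) and (653,290). The black pen lies at (110,365).

I'll move the wrist camera over the work.

>>> step_arm --targets '[[-1,[0,0,-2.5],[0,0,6.2]],[-1,[0,0,-2.5],[0,0,6.2]],[-1,[0,0,-2],[0,0,6.4]],[-1,[3.3,-3.0,0],[0,0,0]],[-1,[3.3,-3.0,0],[0,0,0]],[-1,[3.3,-3.0,0],[0,0,0]],[-1,[3.3,-3.0,0],[0,0,0]],[-1,[3.3,-3.0,0],[0,0,0]]]'

```text
t: 0.95
tcp_pos: [0.3838, -0.4872, 0.3009]
orientation: [-3.141, 0.0, 0.0]
contact_force: [-0.3, -0.1, -0.9]
finger_gap: 0.0852
grasp_force: 0.0
```

>>> step_arm --targets '[[-1,[3.3,-3.0,0],[0,0,0]],[-1,[3.3,-3.0,0],[0,0,0]],[-1,[3.3,-3.0,0],[0,0,0]],[-1,[3.3,-3.0,0],[0,0,0]],[-1,[3.3,-3.0,0],[0,0,0]],[-1,[3.3,-3.0,0],[0,0,0]],[-1,[3.3,-3.0,0],[0,0,0]],[-1,[0,0,0],[0,0,0]]]'

```text
t: 1.75
tcp_pos: [0.617, -0.274, 0.3003]
orientation: [-3.139, -0.001, 0.006]
contact_force: [-0.5, -0.5, 0.3]
finger_gap: 0.0855
grasp_force: 0.0
```

Run:
```python
from h import *
s=env.get_state();print(s["t"],s["tcp_pos"],s["orientation"],s["qpos"])
import pickle
c=env.calibration("wrist");im=env.camera("wrist");pickle.dump((c,im),open("w1.pkl","wb"));save(im,"w1.png")
```

```text
1.75 [ 0.61703583 -0.27403654  0.30030237] [-3.13914922e+00 -7.13730073e-04  6.08517570e-03] [-0.45613158  0.23232932  1.51720779  0.00254566  1.39250688  1.10812667]
w1.png scale 1.5625
```

View pics/w1.png

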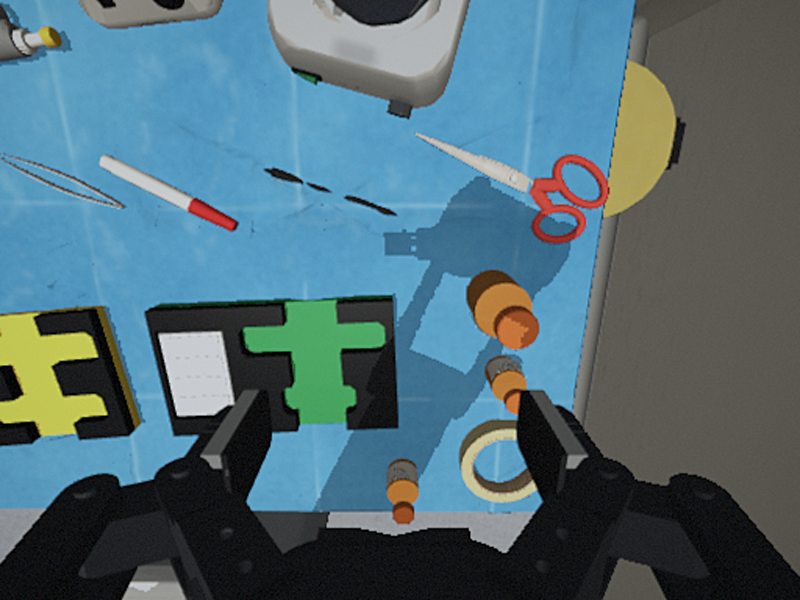

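The wrist view shows these (800-px coordinates):
- Pen: (270,170)–(396,214)
- Marker: (103,160)–(236,225)
- Bottle cap: (517,327)
- Green tray: corners (148,310) and (396,297)

Next is a second wrist view, shifted left.

>>> step_arm --targets '[[-1,[0,-4.5,0],[0,0,0]],[-1,[0,-4.5,0],[0,0,0]],[-1,[0,-4.5,0],[0,0,0]],[-1,[0,-4.5,0],[0,0,0]],[-1,[0,-4.5,0],[0,0,0]],[-1,[0,-4.5,0],[0,0,0]],[-1,[0,-3,0],[0,0,0]],[-1,[0,0,0],[0,0,0]]]'

```text
t: 2.6
tcp_pos: [0.6127, 0.0239, 0.3012]
orientation: [-3.141, 0.001, 0.004]
contact_force: [1.0, -0.4, 1.4]
finger_gap: 0.0856
grasp_force: 0.0
```

Run:
```python
from h import *
s=env.get_state();print(s["t"],s["tcp_pos"],s["orientation"],s["qpos"])
import pickle
c=env.calibration("wrist");im=env.camera("wrist");pickle.dump((c,im),open("w2.pkl","wb"));save(im,"w2.png")
```

```text
2.6 [0.61270987 0.02389346 0.30117502] [-3.14064659e+00  5.14499136e-04  3.72258474e-03] [-2.17800139e-03  1.13041960e-01  1.65378707e+00  9.61324149e-04
  1.37528378e+00  1.56470898e+00]
w2.png scale 1.5625
```

View pics/w2.png

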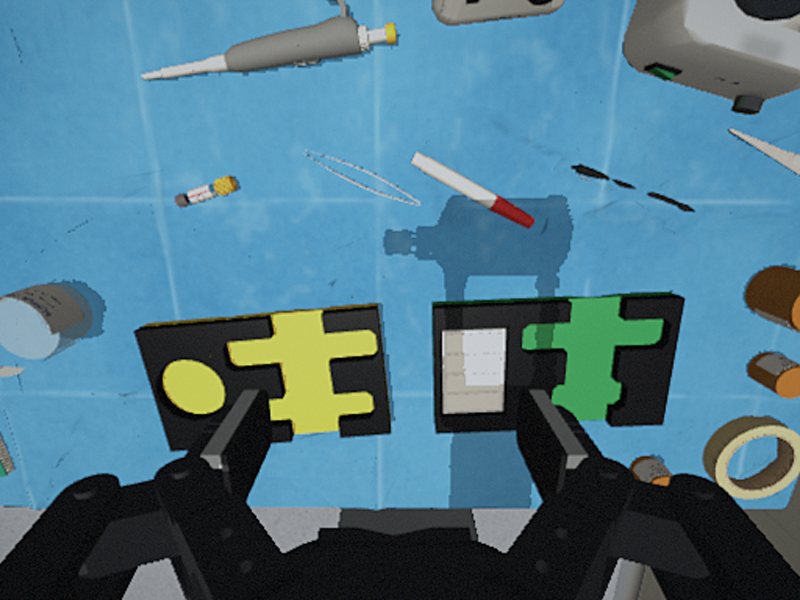

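Second view, in 800-px coordinates:
- Pen: (573,167)–(692,210)
- Marker: (414,157)–(534,224)
- Tweezers: (306,152)–(419,204)
- Tube: (178,200)–(238,182)
- Round pocket: (194,386)
- Yellow tray corners: (136,328), (381,305), (391,430), (169,449)
- Green tray corners: (433,304), (684,295), (665,425), (436,432)

```bash
cat > m.py <<'E'
from h import *
import pickle
s=1.5625
c1,i1=pickle.load(open("w1.pkl","rb"));c2,i2=pickle.load(open("w2.pkl","rb"));cs=env.calibration("scene")
T=lambda *o:tri([(c,u/s,v/s) for c,u,v in o]).round(4)
print("pen",T((c1,268,169),(c2,573,167)),T((c1,396,214),(c2,692,210)))
print("marker",T((c1,101,161),(c2,414,157)),T((c1,236,226),(c2,533,224)))
print("twz R",T((c1,124,207),(c2,419,204)))
print("tube",T((cs,317,394),(c2,238,182)),T((cs,325,425),(c2,178,200)))
print("cap",T((c1,518,328),(cs,261.6*s,90.3*s)))
def ends(n,a,b,z):
    p=plane(c2,a[0]/s,a[1]/s,z);q=plane(c2,b[0]/s,b[1]/s,z);d=q-p
    print(n,"mid",((p+q)/2).round(4),"len",np.hypot(*d[:2]).round(4),"ang",np.degrees(np.arctan2(d[1],d[0])).round(1))
ends("pen",(573,167),(692,210),.005);ends("marker",(414,157),(533,224),.008);ends("twz",(306,152),(419,204),.004);ends("tube",(178,200),(238,182),.008)
X,Y=.075,.128
M=np.array([(X,Y),(X,-Y),(-X,-Y),(-X,Y)])
for n,c,px in [("Y",c2,[(136,328),(381,305),(391,430),(169,449)]),("G",c2,[(433,304),(684,295),(665,425),(436,432)]),("G1",c1,[(148,312),(396,297),(398,427),(174,434)])]:
    W=np.array([plane(c,u/s,v/s,.026)[:2] for u,v in px]);w0=W.mean(0)
    H=M.T@(W-w0);yaw=np.arctan2(H[0,1]-H[1,0],H[0,0]+H[1,1])
    r=np.array([[np.cos(yaw),-np.sin(yaw)],[np.sin(yaw),np.cos(yaw)]])
    print(n,w0.round(4),"yaw deg",np.degrees(yaw).round(2),"res",np.abs(W-w0-M@r.T).max().round(4))
    for nm,t in [("x-36",(-.036,-.0415)),("x+36",(.036,-.0415)),("pocket",(0,.086))]: print("  ",nm,(w0+r@t).round(4))
print("pocket floor",plane(c2,194/s,386/s,.012).round(4))
print("Gtop z",T((c1,396,297),(c2,684,295)),T((c1,148,312),(c2,433,304)),"slot",T((c1,385,330),(c2,662,330)))
print("Y z",T((cs,396,332),(c2,381,305)),T((cs,437,437),(c2,194,386)))
E
python3 m.py
python3 - <<'E'
from h import *
import pickle
c,im=pickle.load(open("w2.pkl","rb"));save(im,"w2a.png",(80,80,280,230))
c,im=pickle.load(open("w1.pkl","rb"));save(im,"w1a.png",(50,80,350,290))
E
```

```text
pen [ 0.6945 -0.1501  0.0035] [ 0.6531 -0.2753  0.0031]
marker [0.7018 0.0053 0.0133] [ 0.6401 -0.1151  0.0096]
twz R [ 0.6578 -0.0011  0.0013]
tube [0.6813 0.1777 0.0069] [0.6603 0.2382 0.0064]
cap [ 0.571  -0.3773  0.1129]
pen mid [ 0.6737 -0.2118  0.005 ] len 0.1308 ang -108.0
marker mid [ 0.6708 -0.0552  0.008 ] len 0.1361 ang -117.5
twz mid [0.6823 0.0541 0.004 ] len 0.1202 ang -113.7
tube mid [0.6699 0.207  0.008 ] len 0.0637 ang -74.2
Y [0.4713 0.1595] yaw deg 5.48 res 0.0023
   x-36 [0.4394 0.1147]
   x+36 [0.5111 0.1216]
   pocket [0.463  0.2451]
G [ 0.4895 -0.1484] yaw deg 2.76 res 0.0023
   x-36 [ 0.4555 -0.1916]
   x+36 [ 0.5274 -0.1881]
   pocket [ 0.4853 -0.0625]
G1 [ 0.4887 -0.1504] yaw deg 2.86 res 0.0028
   x-36 [ 0.4548 -0.1937]
   x+36 [ 0.5267 -0.1901]
   pocket [ 0.4844 -0.0646]
pocket floor [0.4573 0.249  0.012 ]
Gtop z [ 0.5694 -0.276   0.0179] [ 0.555  -0.0171  0.0189] slot [ 0.5295 -0.2645  0.0124]
Y z [0.5545 0.0369 0.014 ] [0.4589 0.2469 0.0157]
w2a.png scale 4.0
w1a.png scale 2.6666666666666665
```

View pics/w2a.png

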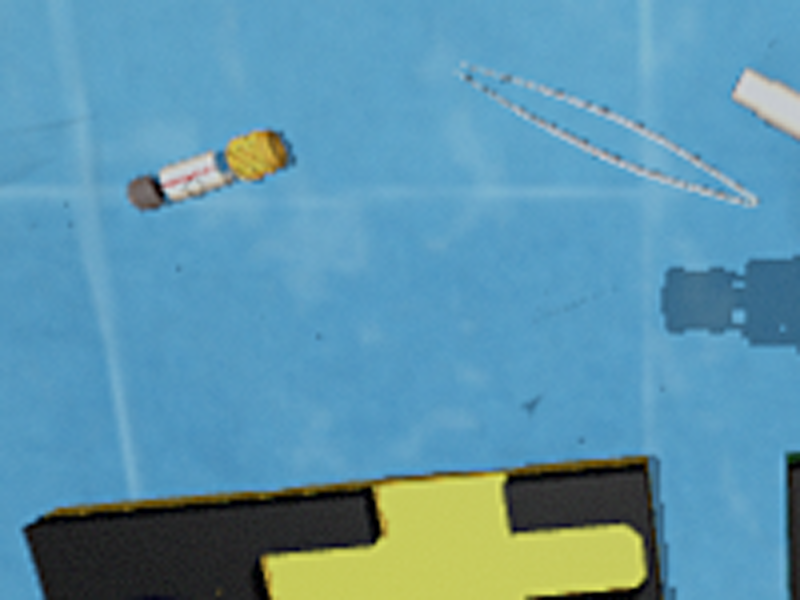

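The tweezers show a closed, pointed end at (755,203) and another at (462,68). The tube runs from (128,192) to (288,148).

View pics/w1a.png

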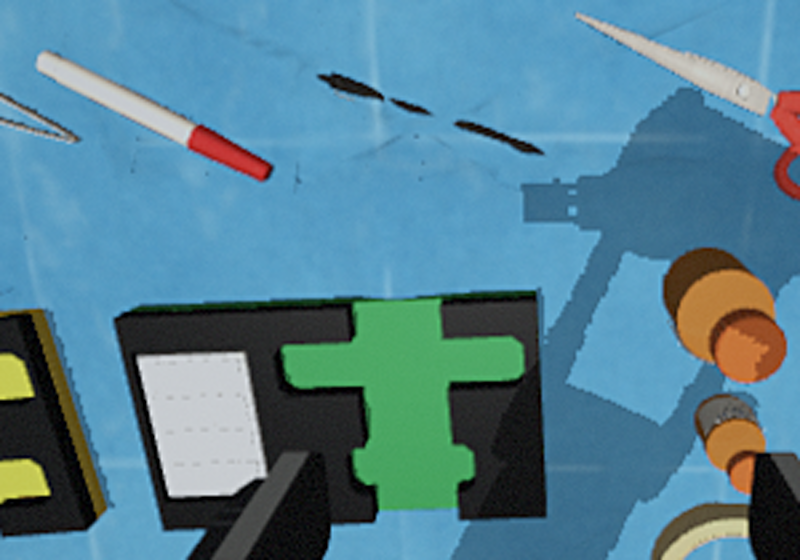

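Pen ends in this crop are (318,73) and (543,154); its middle reflects blue. I'll start with the tweezers, which are nearest: shift, turn to 66° and descend.

>>> step_arm --targets '[[-0.3,[3.5,-1.5,0],[0,0,0]],[-0.3,[3.5,-1.5,0],[0,0,0]],[-0.3,[0,0,3],[0,0,-8.3]],[-0.3,[0,0,3],[0,0,-8.3]],[-0.3,[0,0,3],[0,0,-8.3]],[-0.3,[0,0,3],[0,0,-8.3]],[-0.3,[0,0,3],[0,0,-8.3]],[-0.3,[0,0,3],[0,0,-8.3]]]'

```text
t: 3.45
tcp_pos: [0.6833, 0.0485, 0.12]
orientation: [3.141, 0.001, 0.874]
contact_force: [0.5, 0.6, -0.5]
finger_gap: 0.0557
grasp_force: 0.0
```

>>> step_arm --targets '[[-0.3,[0,0,2],[0,0,-8.3]],[-0.3,[0,0,0],[0,0,-8.3]],[-0.3,[0,0,0],[0,0,0]]]'

```text
t: 3.75
tcp_pos: [0.6825, 0.0488, 0.0996]
orientation: [-3.139, 0.002, 1.158]
contact_force: [0.4, 0.1, 0.9]
finger_gap: 0.0555
grasp_force: 0.0
```

```bash
cat > look.py <<'E'
from h import *
import pickle,sys
n=sys.argv[1];s=env.get_state();print(s["t"],s["tcp_pos"].round(4),s["orientation"].round(4),s["qpos"].round(2))
c=env.calibration("wrist");im=env.camera("wrist");pickle.dump((c,im),open(n+".pkl","wb"));save(im,n+".png")
E
python3 look.py w3
```

```text
3.75 [0.6825 0.0488 0.0996] [-3.1394e+00  2.0000e-03  1.1577e+00] [ 0.04  0.38  1.7  -0.    1.06  0.45]
w3.png scale 1.5625
```

View pics/w3.png

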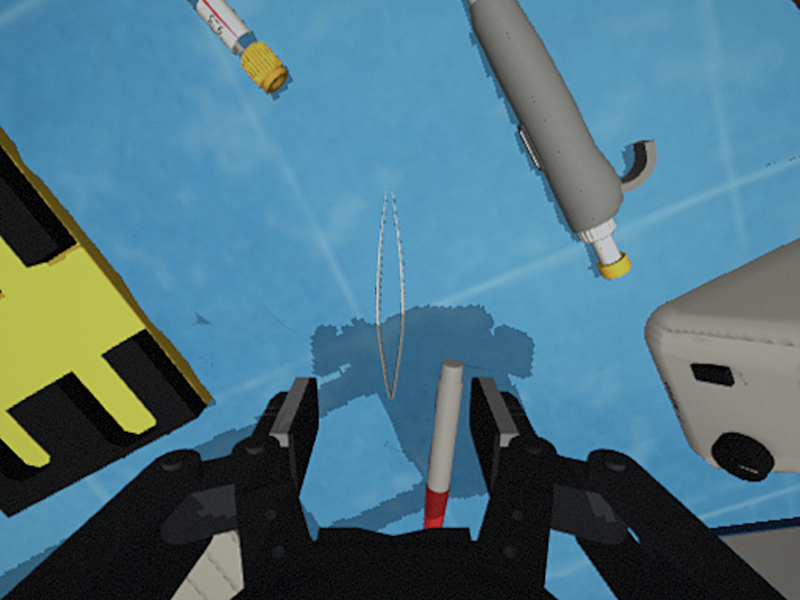

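The tweezers run from (389,192) to (391,398), centred between the fingers. The marker's white end is at (452,365).

```bash
cat >> h.py <<'E'
import pickle
S=1.5625
def tool(n,pts,z):
    c,_=pickle.load(open(n+".pkl","rb"));s=env.get_state();q=R.from_euler('xyz',s["orientation"]).as_matrix()
    P=[plane(c,u/S,v/S,z) for u,v in pts]
    for p in P: print("world",p.round(4),"tool cm",(100*q.T@(p-s["tcp_pos"])).round(2))
    d=P[1]-P[0];print("mid",((P[0]+P[1])/2).round(4),"len",np.linalg.norm(d).round(4),"ang",np.degrees(np.arctan2(d[1],d[0])).round(1),"tool mid cm",(100*q.T@((P[0]+P[1])/2-s["tcp_pos"])).round(2))
E
python3 - <<'E'
from h import *
tool("w3",[(391,398),(389,192)],.004)
tool("w3",[(443,364),(463,364)],.008)
E
```

```text
world [ 0.6584 -0.0035  0.004 ] tool cm [-5.82 -0.16  9.69]
world [0.7078 0.1115 0.004 ] tool cm [ 6.7  -0.29  9.68]
mid [0.6831 0.054  0.004 ] len 0.1252 ang 66.8 tool mid cm [ 0.44 -0.22  9.68]
world [0.6973 0.0073 0.008 ] tool cm [-3.26  2.97  9.29]
world [0.7083 0.0025 0.008 ] tool cm [-3.25  4.17  9.29]
mid [0.7028 0.0049 0.008 ] len 0.012 ang -23.6 tool mid cm [-3.25  3.57  9.29]
```

>>> step_arm --targets '[[-0.3,[0.4,-0.2,3.5],[0,0,0]],[-0.3,[0,0,3.5],[0,0,0]],[-0.3,[0,0,2.6],[0,0,0]],[1,[0,0,0],[0,0,0]],[1,[0,0,0],[0,0,0]],[1,[0,0,0],[0,0,0]],[1,[0,0,0],[0,0,0]],[1,[0,0,0],[0,0,0]]]' --force 30

```text
t: 4.6
tcp_pos: [0.6855, 0.0559, 0.0081]
orientation: [3.137, -0.002, 1.159]
contact_force: [0.5, -1.5, 5.0]
finger_gap: 0.0003
grasp_force: 2.4
```

The fingers shut above the tweezers. I'll open, rise and look again.

>>> step_arm --targets '[[-0.3,[0,0,-1],[0,0,0]],[-0.3,[0,0,-4],[0,0,0]],[-0.3,[-0.5,0,-4.5],[0,0,0]],[-0.3,[0,0,0],[0,0,0]]]'

```text
t: 5.0
tcp_pos: [0.6867, 0.0513, 0.1095]
orientation: [3.129, -0.006, 1.159]
contact_force: [0.7, -0.7, 0.6]
finger_gap: 0.0555
grasp_force: 0.0
```

```bash
python3 look.py w4
```

```text
5.0 [0.6867 0.0513 0.1095] [ 3.129  -0.0059  1.1594] [ 0.04  0.37  1.7  -0.    1.06  0.45]
w4.png scale 1.5625
```

View pics/w4.png

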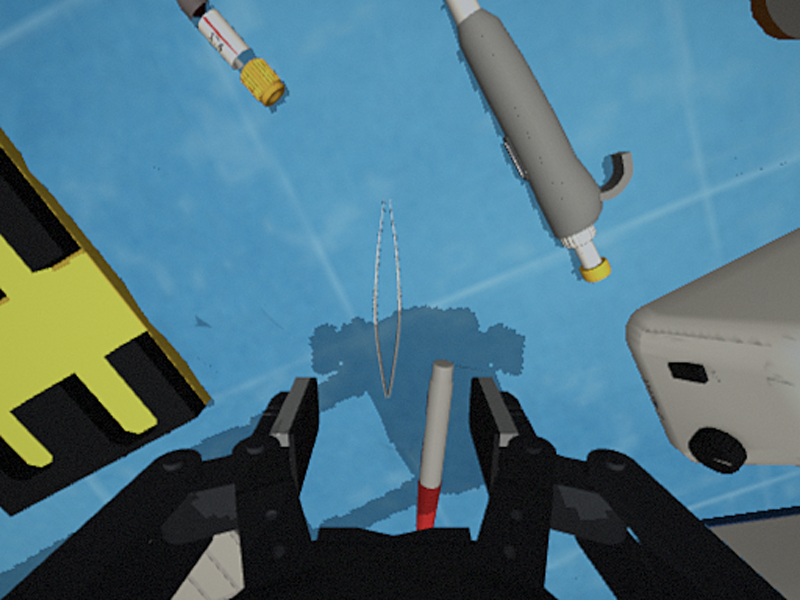

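The tweezers are essentially unmoved, with ends at (388,397) and (387,202).

Run:
```python
from h import *
tool("w4",[(388,397),(387,202)],.004)
```

```text
world [ 0.6607 -0.0043  0.004 ] tool cm [-6.12 -0.09 10.22]
world [0.7101 0.1093 0.004 ] tool cm [ 6.26 -0.1  10.27]
mid [0.6854 0.0525 0.004 ] len 0.1238 ang 66.5 tool mid cm [ 0.07 -0.09 10.24]
```

>>> step_arm --targets '[[-0.5,[0.1,-0.1,3.9],[0,0,0]],[-0.5,[0,0,3.9],[0,0,0]],[-0.5,[0,0,2.5],[0,0,0]],[-0.5,[0,0,0.6],[0,0,0]],[0.3,[0,0,0],[0,0,0]],[0.6,[0,0,0],[0,0,0]],[1,[0,0,0],[0,0,0]],[1,[0,0,0],[0,0,0]]]'

```text
t: 5.85
tcp_pos: [0.6865, 0.0528, 0.0003]
orientation: [3.132, -0.004, 1.16]
contact_force: [-6.0, -1.9, 37.3]
finger_gap: 0.0131
grasp_force: 48.8
```

>>> step_arm --targets '[[1,[0,0,0],[0,0,0]],[1,[0,0,0],[0,0,0]]]'

```text
t: 6.05
tcp_pos: [0.6865, 0.0527, 0.0003]
orientation: [3.132, -0.004, 1.16]
contact_force: [-6.6, -1.6, 35.3]
finger_gap: 0.0131
grasp_force: 48.2
```

Gripped at a 13 mm gap. Next: lift, turn to the tray's yaw and move over the yellow tray.

>>> step_arm --targets '[[1,[0,0,-2.5],[0,0,0]],[1,[0,0,-4],[0,0,-7.25]],[1,[0,0,-3.5],[0,0,-7.25]],[1,[0,0,0],[0,0,-7.25]],[1,[0,0,0],[0,0,-7.25]],[1,[1.4,-4.0,0],[0,0,0]],[1,[1.4,-4.0,0],[0,0,0]],[1,[1.4,-4.0,0],[0,0,0]]]'

```text
t: 6.85
tcp_pos: [0.5547, 0.0833, 0.0899]
orientation: [-3.139, -0.0, 1.665]
contact_force: [0.1, -0.2, 0.5]
finger_gap: 0.0125
grasp_force: 31.2
```

>>> step_arm --targets '[[1,[1.4,-4.0,0],[0,0,0]],[1,[1.4,-4.0,0],[0,0,0]],[1,[1.5,-4.0,0],[0,0,0]],[1,[0,0,0],[0,0,0]]]'

```text
t: 7.25
tcp_pos: [0.4259, 0.1146, 0.0885]
orientation: [-3.133, 0.0, 1.668]
contact_force: [0.7, -0.0, -0.6]
finger_gap: 0.0128
grasp_force: 31.2
```

```bash
python3 look.py w5
```

```text
7.25 [0.4259 0.1146 0.0885] [-3.1326e+00  3.0000e-04  1.6676e+00] [ 0.21 -0.04  2.22  0.    0.97  0.11]
w5.png scale 1.5625
```

View pics/w5.png

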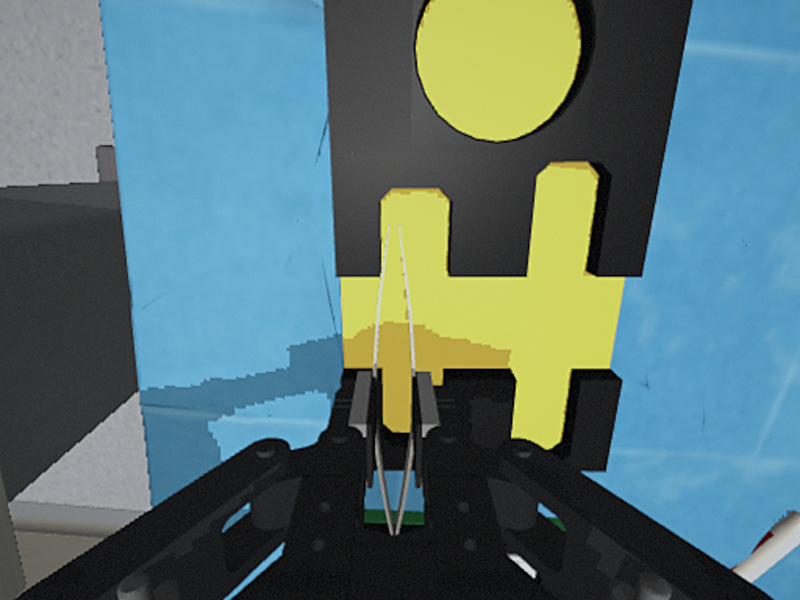

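View w5 shows the tweezers (388,228)–(393,533) held over the tray. The tray marks are readable (channel corners, slot ends and pocket edge), so I'll fit the tray from those.

```bash
cat >> h.py <<'E'
def fit(n,pairs,z=.026):
    c,_=pickle.load(open(n+".pkl","rb"))
    W=np.array([plane(c,u/S,v/S,z)[:2] for (u,v),_ in pairs]);M=np.array([m for _,m in pairs])/1000.
    wm,mm=W.mean(0),M.mean(0);H=(M-mm).T@(W-wm);a=np.arctan2(H[0,1]-H[1,0],H[0,0]+H[1,1])
    r=np.array([[np.cos(a),-np.sin(a)],[np.sin(a),np.cos(a)]]);t=wm-r@mm
    print("tray",t.round(4),"yaw",np.degrees(a).round(2),"res mm",(1000*(W-t-M@r.T)).round(1).tolist())
    return t,r
E
python3 - <<'E'
from h import *
t,r=fit("w5",[((337,276),(-75,-13.5)),((642,275),(75,-13.5)),((621,370),(75,-69.5)),((342,369),(-75,-69.5)),((605,470),(75,-128)),((414,188),(-36,28.5)),((567,161),(36,40)),((497,142),(0,49))])
for p in [(-.036,-.0415),(.036,-.0415),(0,.086)]: print((t+r@p).round(4))
tool("w5",[(393,533),(393,228)],.094)
s=env.get_state();q=R.from_euler('xyz',s["orientation"]).as_matrix()
g=np.r_[t+r@[-.036,-.0415],.026];print("slot in tool cm",100*q.T@(g-s["tcp_pos"]))
E
```

```text
tray [0.4671 0.163 ] yaw 5.87 res mm [[1.6, -0.8], [0.8, -0.9], [-1.7, 3.6], [1.4, 4.6], [-0.2, -1.0], [0.1, -1.4], [-3.0, -1.9], [1.0, -2.3]]
[0.4355 0.118 ]
[0.5071 0.1254]
[0.4583 0.2486]
world [0.4323 0.0538 0.094 ] tool cm [-6.08 -0.32 -0.43]
world [0.4204 0.1763 0.094 ] tool cm [ 6.23 -0.32 -0.44]
mid [0.4263 0.1151 0.094 ] len 0.123 ang 95.6 tool mid cm [ 0.08 -0.32 -0.43]
slot in tool cm [0.28561336 0.65235097 6.36183345]
```

>>> step_arm --targets '[[1,[0.2,1.0,0],[0,0,0]],[1,[0,0,3],[0,0,0]],[1,[0,0,2.5],[0,0,0]],[1,[0,0,1.2],[0,0,0]],[1,[0,0,0.7],[0,0,0]],[1,[0,0,0],[0,0,0]]]'

```text
t: 7.9
tcp_pos: [0.4439, 0.1173, 0.0166]
orientation: [-3.14, 0.0, 1.665]
contact_force: [-0.3, 0.2, -0.7]
finger_gap: 0.0129
grasp_force: 31.2
```

>>> step_arm --targets '[[1,[0,-0.4,0],[0,0,0]],[1,[0,0,0],[0,0,0]],[1,[0,0,0],[0,0,0]]]'

```text
t: 8.2
tcp_pos: [0.4402, 0.1173, 0.0182]
orientation: [3.14, -0.0, 1.666]
contact_force: [0.1, 0.1, 0.4]
finger_gap: 0.0131
grasp_force: 31.2
```

```bash
python3 look.py w6
```

```text
8.2 [0.4402 0.1173 0.0182] [ 3.1397e+00 -2.0000e-04  1.6657e+00] [0.21 0.1  2.25 0.   0.8  0.11]
w6.png scale 1.5625
```

View pics/w6.png

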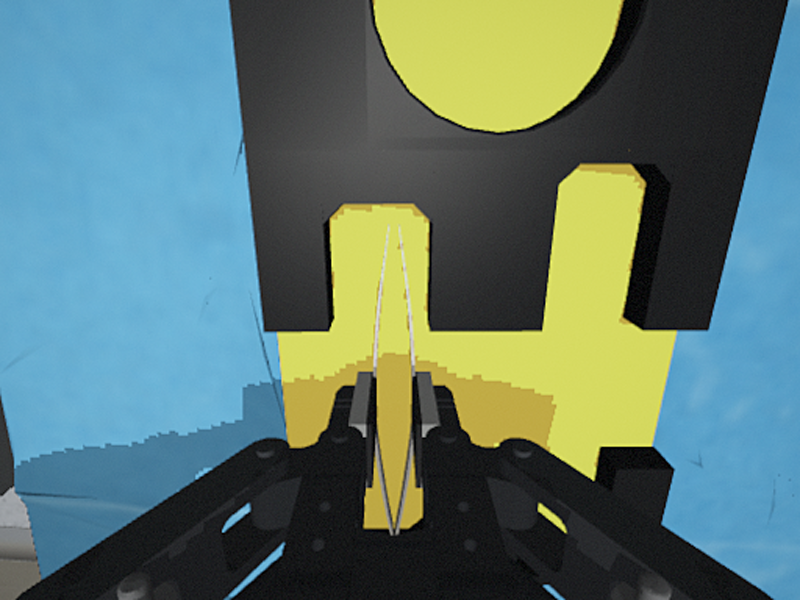

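The tweezers are inside the slot outline: tip at (394,228), slot end at row 205, slot edges 330–428 (about 4 mm to one side). Small correction, lower, release.

>>> step_arm --targets '[[1,[0,-0.2,0.3],[0,0,-1.2]],[1,[0,0,0.2],[0,0,0]],[0.4,[0,0,0],[0,0,0]],[0,[0,0,0],[0,0,0]],[-0.2,[0,0,0],[0,0,0]],[-0.2,[0,0,-3],[0,0,0]],[-0.2,[0,0,-5],[0,0,0]],[-0.2,[0,0,-5],[0,0,0]]]'

```text
t: 9.05
tcp_pos: [0.4362, 0.1166, 0.1426]
orientation: [-3.138, 0.0, 1.687]
contact_force: [0.6, 0.2, 0.1]
finger_gap: 0.0512
grasp_force: 0.0
```

>>> step_arm --targets '[[-0.2,[0,0,0],[0,0,-4.55]],[-0.2,[0,0,0],[0,0,-4.55]],[-0.2,[0.45,4.9,0],[0,0,0]],[-0.2,[0.45,4.9,0],[0,0,0]],[-0.2,[0.45,4.9,0],[0,0,0]],[-0.2,[0.45,4.9,0],[0,0,0]],[-0.2,[0.5,4.9,-0.5],[0,0,0]],[-0.2,[0,0.5,0],[0,0,0]]]'

```text
t: 9.85
tcp_pos: [0.6768, 0.2088, 0.1465]
orientation: [3.138, -0.0, 1.846]
contact_force: [-1.0, 0.2, 0.4]
finger_gap: 0.0512
grasp_force: 0.0
```

>>> step_arm --targets '[[-0.2,[0,0,0],[0,0,0]],[-0.2,[0,0,0],[0,0,0]]]'

```text
t: 10.05
tcp_pos: [0.6705, 0.2064, 0.1464]
orientation: [-3.139, 0.0, 1.845]
contact_force: [-0.3, -0.7, 0.4]
finger_gap: 0.0516
grasp_force: 0.0
```

```bash
python3 look.py w7
cat >> h.py <<'E'
def seg(n,xyz,rad=0.06,z=.008,pen=False):
    "non-blue blob nearest expected place, in tool cm"
    c,im=pickle.load(open(n+".pkl","rb"));hsv=cv2.cvtColor(im,cv2.COLOR_RGB2HSV)
    h,s_,v=hsv[...,0],hsv[...,1],hsv[...,2]
    blue=(h>92)&(h<125)&(s_>60)
    m=(~blue).astype(np.uint8)
    if pen: m=(v<60).astype(np.uint8)
    u0,v0=proj(c,xyz);k=proj(c,np.array(xyz)+[rad,0,0]);k2=proj(c,np.array(xyz)+[0,rad,0])
    rr=max(np.hypot(k[0]-u0,k[1]-v0),np.hypot(k2[0]-u0,k2[1]-v0))
    mask=np.zeros_like(m);cv2.circle(mask,(int(u0),int(v0)),int(rr),1,-1);m&=mask
    nl,L,st,ce=cv2.connectedComponentsWithStats(m,connectivity=8)
    q=R.from_euler('xyz',env.get_state()["orientation"]).as_matrix();t=env.get_state()["tcp_pos"]
    print("expect px",round(u0),round(v0),"r",round(rr))
    for i in range(1,nl):
        if st[i,4]<25: continue
        ys,xs=np.nonzero(L==i)
        P=np.array([plane(c,a,b,z) for a,b in zip(xs,ys)])
        rect=cv2.minAreaRect(((P[:,:2]-P[:,:2].mean(0))*1e5).astype(np.float32))
        w=P[:,:2]-P[:,:2].mean(0);_,_,V=np.linalg.svd(w,full_matrices=False);al=w@V[0];pr=w@V[1]
        mid=P[:,:2].mean(0)+V[0]*(al.max()+al.min())/2+V[1]*(pr.max()+pr.min())/2
        print("blob n",st[i,4],"box",st[i,:4],"rgb",im[L==i].mean(0).round(),"mid",mid.round(4),"len %.4f wid %.4f"%(np.ptp(al),np.ptp(pr)),"ang %.1f"%(np.degrees(np.arctan2(V[0,1],V[0,0]))%180),"tool cm",(100*q.T@(np.r_[mid,z]-t)).round(2))
E
python3 - <<'E'
from h import *
seg("w7",[.67,.207,.008])
E
```

```text
10.05 [0.6705 0.2064 0.1464] [-3.139   0.      1.8455] [ 0.26  0.37  1.62 -0.    1.15 -0.01]
w7.png scale 1.5625
expect px 251 185 r 58
blob n 138 box [245 153  12  13] rgb [101.  93.  90.] mid [0.6618 0.234 ] len 0.0127 wid 0.0116 ang 103.5 tool cm [ 2.91 -0.04 13.88]
blob n 271 box [245 168  13  24] rgb [184. 178. 176.] mid [0.6684 0.2134] len 0.0253 wid 0.0132 ang 109.2 tool cm [ 0.74  0.03 13.88]
blob n 266 box [245 193  15  19] rgb [145. 114.  48.] mid [0.6759 0.1892] len 0.0208 wid 0.0153 ang 106.5 tool cm [-1.79  0.11 13.88]
```

>>> step_arm --targets '[[-0.4,[0.35,0,4.5],[0,0,0]],[-0.4,[0,0,4.5],[0,0,0]],[-0.4,[0,0,4],[0,0,0]],[-0.4,[0,0,1.4],[0,0,0]],[0.3,[0,0,0],[0,0,0]],[0.7,[0,0,0],[0,0,0]],[1,[0,0,0],[0,0,0]],[1,[0,0,0],[0,0,0]]]'

```text
t: 10.9
tcp_pos: [0.6734, 0.2108, 0.0068]
orientation: [3.136, 0.0, 1.845]
contact_force: [-0.1, 0.2, 3.6]
finger_gap: 0.0134
grasp_force: 30.2
```

>>> step_arm --targets '[[1,[0,0,0],[0,0,0]]]'

```text
t: 11.0
tcp_pos: [0.6734, 0.2108, 0.0067]
orientation: [3.136, 0.0, 1.846]
contact_force: [0.3, 0.0, 6.9]
finger_gap: 0.0138
grasp_force: 30.5
```

The grip is a bit high on the tube. I'll reopen, go 5 mm lower and regrip.

>>> step_arm --targets '[[0.2,[0,0,0],[0,0,0]],[0,[0,0,0.3],[0,0,0]],[0,[0,0,0.3],[0,0,0]],[0.5,[0,0,0],[0,0,0]],[1,[0,0,0],[0,0,0]],[1,[0,0,0],[0,0,0]],[1,[0,0,0],[0,0,0]]]'

```text
t: 11.7
tcp_pos: [0.6729, 0.2108, 0.0004]
orientation: [3.138, 0.0, 1.846]
contact_force: [-2.3, -0.7, 13.4]
finger_gap: 0.0141
grasp_force: 33.2
```

>>> step_arm --targets '[[1,[0,0,-2.5],[0,0,0]],[1,[0,0,-4.5],[0,0,6.5]],[1,[0,0,-4.5],[0,0,6.5]],[1,[-3.92,-2.37,0],[0,0,0]],[1,[-3.92,-2.37,0],[0,0,0]],[1,[-3.92,-2.37,0],[0,0,0]],[1,[-3.92,-2.37,0],[0,0,0]],[1,[-3.92,-2.37,0],[0,0,0]]]'

```text
t: 12.5
tcp_pos: [0.5604, 0.0075, 0.1116]
orientation: [-3.141, 0.0, 1.619]
contact_force: [0.8, -1.1, -0.7]
finger_gap: 0.0142
grasp_force: 29.2
```

>>> step_arm --targets '[[1,[-3.92,-2.37,0],[0,0,0]],[1,[-3.92,-2.37,0],[0,0,0]],[1,[-3.92,-2.37,0],[0,0,0]],[1,[-3.92,-2.37,0],[0,0,0]],[1,[-3.92,-2.37,0],[0,0,0]],[1,[0,0,0],[0,0,0]],[1,[0,0,0],[0,0,0]]]'

```text
t: 13.2
tcp_pos: [0.4522, -0.1933, 0.1119]
orientation: [-3.141, -0.001, 1.615]
contact_force: [-0.4, -0.7, 0.0]
finger_gap: 0.0136
grasp_force: 29.3
```

```bash
python3 look.py w8
cat >> h.py <<'E'
def tray(n,col):
    "best tray pose by matching the coloured floor mask; rendered from the layout"
    from scipy.optimize import minimize
    c,im=pickle.load(open(n+".pkl","rb"));h=cv2.cvtColor(im,cv2.COLOR_RGB2HSV)
    lo,hi=((22,110,120),(38,255,255)) if col=="Y" else ((45,90,60),(85,255,255))
    M=cv2.inRange(h,lo,hi)>0
    L=(140,163) if col=="Y" else (82,153)
    ts=[np.array([(x-17,-41.5-l/2),(x+17,-41.5-l/2),(x+17,-41.5+l/2),(x-17,-41.5+l/2)]) for x,l in zip((-36,36),L)]+[np.array([(-75,-69.5),(75,-69.5),(75,-13.5),(-75,-13.5)])]
    if col=="Y": a=np.linspace(0,2*np.pi,40);ts.append(np.c_[37*np.cos(a),86+37*np.sin(a)])
    def P(p,poly,z):
        r=R.from_euler('z',p[2]).as_matrix();return np.array([proj(c,r@[x/1000,y/1000,0]+[p[0],p[1],z]) for x,y in poly])
    def ren(p):
        a=np.zeros((384*4,512*4),np.uint8);b=a.copy()
        for t in ts:
            cv2.fillPoly(a,[(P(p,t,.026)*4).astype(np.int32)],1);cv2.fillPoly(b,[(P(p,t,.012)*4).astype(np.int32)],1)
        return cv2.resize((a&b).astype(np.float32),(512,384),interpolation=cv2.INTER_AREA)
    W=np.ones(M.shape);W[235:,:]=0;W[190:235,200:310]=0   # gripper
    f=lambda p:np.sum(W*np.abs(ren(p)-M))
    p0=[.470,.161,.1] if col=="Y" else [.489,-.1495,.049]
    r=minimize(f,p0,method="Nelder-Mead",options=dict(initial_simplex=[p0]+[[p0[j]+(d if i==j else 0) for j in range(3)] for i,d in enumerate((.006,.006,.04))]))
    p=r.x;print("tray",p[:2].round(4),"yaw",np.degrees(p[2]).round(2),"cost",round(f(p0)),round(r.fun))
    s=env.get_state();q=R.from_euler('xyz',s["orientation"]).as_matrix();rr=R.from_euler('z',p[2]).as_matrix()
    for g in [(-.036,-.0415,.012),(.036,-.0415,.012),(0,.086,.012)]:
        w=rr@g+[p[0],p[1],0];print(g,"world",w.round(4),"tool cm",(100*q.T@(w-s["tcp_pos"])).round(2))
E
python3 - <<'E'
from h import *
tray("w8","G");
for n in("w5","w6"): tray(n,"Y")
E
```

```text
13.2 [ 0.4522 -0.1933  0.1119] [-3.1412e+00 -7.0000e-04  1.6154e+00] [-0.45  0.03  2.11  0.    1.01 -0.5 ]
w8.png scale 1.5625
tray [ 0.4874 -0.148 ] yaw 2.57 cost 691 259
(-0.036, -0.0415, 0.012) world [ 0.4533 -0.1911  0.012 ] tool cm [0.13 0.06 9.99]
(0.036, -0.0415, 0.012) world [ 0.5252 -0.1879  0.012 ] tool cm [0.12 7.26 9.99]
(0, 0.086, 0.012) world [ 0.4836 -0.0621  0.012 ] tool cm [12.87  3.68 10.  ]
tray [0.4682 0.1612] yaw 5.62 cost 1556 600
(-0.036, -0.0415, 0.012) world [0.4364 0.1163 0.012 ] tool cm [30.92 -0.2  10.02]
(0.036, -0.0415, 0.012) world [0.5081 0.1234 0.012 ] tool cm [31.29  6.99 10.01]
(0, 0.086, 0.012) world [0.4598 0.2467 0.012 ] tool cm [43.84  2.74 10.02]
tray [0.468  0.1612] yaw 5.57 cost 2501 804
(-0.036, -0.0415, 0.012) world [0.4362 0.1164 0.012 ] tool cm [30.93 -0.22 10.02]
(0.036, -0.0415, 0.012) world [0.5078 0.1234 0.012 ] tool cm [31.3   6.97 10.01]
(0, 0.086, 0.012) world [0.4596 0.2468 0.012 ] tool cm [43.85  2.73 10.02]
```

>>> step_arm --targets '[[1,[0.1,0.05,3.5],[0,0,0]],[1,[0,0,3.5],[0,0,0]],[1,[0,0,1.7],[0,0,0]],[1,[0,0,0.8],[0,0,0]],[1,[0,0,0.2],[0,0,0]],[1,[0,0,0],[0,0,0]]]'

```text
t: 13.85
tcp_pos: [0.4544, -0.1912, 0.0157]
orientation: [3.141, 0.0, 1.62]
contact_force: [-0.1, -0.4, -0.0]
finger_gap: 0.0138
grasp_force: 29.3
```

>>> step_arm --targets '[[1,[0,0,0.25],[0,0,0]],[0.4,[0,0,0],[0,0,0]],[0,[0,0,0],[0,0,0]],[-0.2,[0,0,0],[0,0,0]],[-0.2,[0,0,-3],[0,0,0]],[-0.2,[0,0,-5],[0,0,7.6]],[-0.2,[0,0,-5],[0,0,7.6]],[-0.2,[0,0,0],[0,0,7.6]]]'

```text
t: 14.65
tcp_pos: [0.4589, -0.1943, 0.1513]
orientation: [3.126, 0.001, 1.215]
contact_force: [1.1, -0.5, 0.8]
finger_gap: 0.0514
grasp_force: 0.0
```

>>> step_arm --targets '[[-0.2,[0,0,0],[0,0,7.6]],[-0.2,[3.68,2.15,0],[0,0,0]],[-0.2,[3.68,2.15,0],[0,0,0]],[-0.2,[3.68,2.15,0],[0,0,0]],[-0.2,[3.68,2.15,0],[0,0,0]],[-0.2,[3.68,2.15,0],[0,0,0]],[-0.2,[3.68,2.15,0],[0,0,0]],[-0.2,[0,0,0],[0,0,0]]]'

```text
t: 15.45
tcp_pos: [0.6742, -0.0531, 0.1428]
orientation: [3.139, -0.002, 1.091]
contact_force: [-0.0, 0.0, -0.1]
finger_gap: 0.0512
grasp_force: 0.0
```

>>> step_arm --targets '[[-0.2,[0,0,0],[0,0,0]]]'

```text
t: 15.55
tcp_pos: [0.6704, -0.0554, 0.1423]
orientation: [-3.141, 0.001, 1.089]
contact_force: [-0.2, 0.3, -0.2]
finger_gap: 0.0514
grasp_force: 0.0
```

```bash
python3 look.py w9
python3 - <<'E'
from h import *
seg("w9",[.671,-.055,.008],.09)
E
```

```text
15.55 [ 0.6704 -0.0554  0.1423] [-3.1407e+00  6.0000e-04  1.0895e+00] [-0.12  0.32  1.7  -0.    1.12  0.36]
w9.png scale 1.5625
expect px 252 187 r 91
blob n 1705 box [244 119  16 127] rgb [166. 141. 139.] mid [ 0.6709 -0.0546] len 0.1367 wid 0.0161 ang 62.5 tool cm [ 0.2   0.07 13.43]
blob n 319 box [186 241  22  26] rgb [43. 43. 42.] mid [ 0.5797 -0.0973] len 0.0340 wid 0.0239 ang 73.1 tool cm [-7.81 -6.03 13.44]
blob n 283 box [297 241  20  25] rgb [39. 40. 39.] mid [ 0.6882 -0.1528] len 0.0330 wid 0.0220 ang 49.0 tool cm [-7.7   6.16 13.43]
```

>>> step_arm --targets '[[-0.4,[0.2,0.05,4.5],[0,0,0]],[-0.4,[0,0,4.5],[0,0,0]],[-0.4,[0,0,3.8],[0,0,0]],[-0.4,[0,0,1.4],[0,0,0]],[-0.4,[0,0,0],[0,0,0]],[0.4,[0,0,0],[0,0,0]],[0.8,[0,0,0],[0,0,0]],[1,[0,0,0],[0,0,0]]]'

```text
t: 16.4
tcp_pos: [0.6734, -0.0547, 0.0034]
orientation: [3.138, -0.001, 1.088]
contact_force: [-0.5, 0.2, -0.0]
finger_gap: 0.0165
grasp_force: 0.1
```

>>> step_arm --targets '[[1,[0,0,0],[0,0,0]],[1,[0,0,0],[0,0,0]]]'

```text
t: 16.6
tcp_pos: [0.6733, -0.0546, 0.0035]
orientation: [3.138, -0.001, 1.088]
contact_force: [-1.8, -0.8, 6.6]
finger_gap: 0.0143
grasp_force: 29.5
```

>>> step_arm --targets '[[0.2,[0,0,0],[0,0,0]],[0,[0,0,0.4],[0,0,0]],[0,[0,0,0],[0,0,0]],[0.5,[0,0,0],[0,0,0]],[1,[0,0,0],[0,0,0]],[1,[0,0,0],[0,0,0]],[1,[0,0,0],[0,0,0]]]'

```text
t: 17.3
tcp_pos: [0.6742, -0.0544, 0.0004]
orientation: [3.137, -0.002, 1.088]
contact_force: [-2.4, 1.2, 15.3]
finger_gap: 0.0145
grasp_force: 32.6
```

>>> step_arm --targets '[[1,[0,0,-2.5],[0,0,0]],[1,[0,0,-4.5],[0,0,-7.55]],[1,[0,0,-4.5],[0,0,-7.55]],[1,[0,0,0],[0,0,-7.55]],[1,[0,0,0],[0,0,-7.55]],[1,[-2.53,-3.09,0],[0,0,0]],[1,[-2.53,-3.09,0],[0,0,0]],[1,[-2.53,-3.09,0],[0,0,0]]]'

```text
t: 18.1
tcp_pos: [0.581, -0.1346, 0.111]
orientation: [-3.141, -0.0, 1.616]
contact_force: [0.2, -0.7, -0.2]
finger_gap: 0.0139
grasp_force: 29.4
```

>>> step_arm --targets '[[1,[-2.53,-3.09,0],[0,0,0]],[1,[-2.53,-3.09,0],[0,0,0]],[1,[0,0,0],[0,0,0]],[1,[0,0,0],[0,0,0]]]'

```text
t: 18.5
tcp_pos: [0.5223, -0.188, 0.1115]
orientation: [3.142, -0.0, 1.613]
contact_force: [-0.0, 0.5, 0.4]
finger_gap: 0.0141
grasp_force: 29.5
```

```bash
python3 look.py w10
python3 - <<'E'
from h import *
tray("w10","G")
E
```

```text
18.5 [ 0.5223 -0.188   0.1115] [ 3.1416e+00 -5.0000e-04  1.6130e+00] [-0.39  0.14  1.98  0.    1.02 -0.43]
w10.png scale 1.5625
tray [ 0.4878 -0.1482] yaw 2.84 cost 3097 2764
(-0.036, -0.0415, 0.012) world [ 0.4539 -0.1914  0.012 ] tool cm [-0.09 -6.94  9.97]
(0.036, -0.0415, 0.012) world [ 0.5258 -0.1879  0.012 ] tool cm [-0.04  0.26  9.97]
(0, 0.086, 0.012) world [ 0.4835 -0.0623  0.012 ] tool cm [12.68 -3.42  9.97]
```

View pics/w10.png

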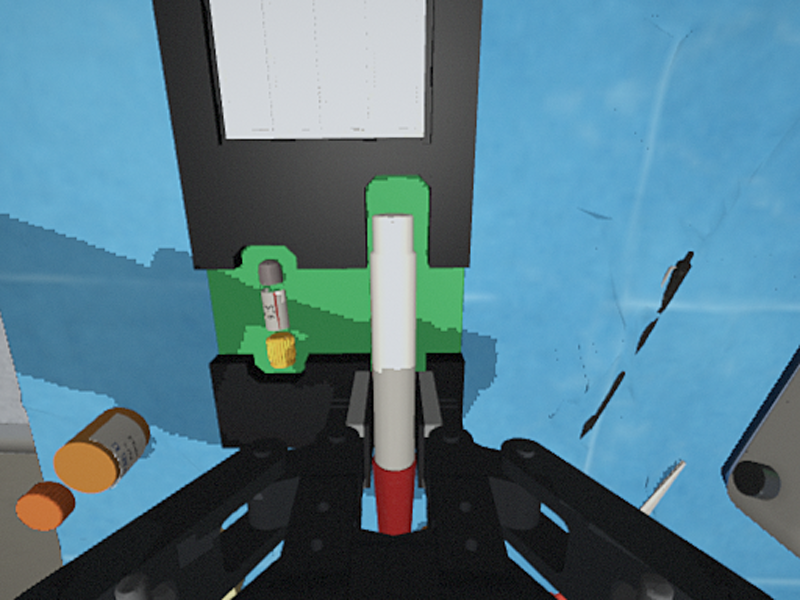

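The tube lies in its slot at (275,310), and the marker (393,215)–(393,535) hangs over the long slot. The pen is visible from (690,252) to (585,437). Lower and release.

>>> step_arm --targets '[[1,[0,0.25,3.5],[0,0,0]],[1,[0,0,3.5],[0,0,0]],[1,[0,0,1.7],[0,0,0]],[1,[0,0,0.8],[0,0,0]],[1,[0,0,0.2],[0,0,0]],[1,[0,0,0.2],[0,0,0]],[1,[0,0,0],[0,0,0]]]'

```text
t: 19.25
tcp_pos: [0.5266, -0.1877, 0.0138]
orientation: [3.14, 0.001, 1.616]
contact_force: [0.1, 0.8, -0.5]
finger_gap: 0.0143
grasp_force: 29.5
```

Run:
```python
from h import *
tool("w10",[(585,437),(690,252)],.005)
```

```text
world [ 0.6568 -0.2761  0.005 ] tool cm [-9.41 12.61  0.92]
world [ 0.6953 -0.1476  0.005 ] tool cm [ 3.25 17.02  0.91]
mid [ 0.676  -0.2118  0.005 ] len 0.1341 ang 73.3 tool mid cm [-3.08 14.82  0.91]
```

>>> step_arm --targets '[[0.4,[0,0,0],[0,0,0]],[0,[0,0,0],[0,0,0]],[-0.2,[0,0,0],[0,0,0]],[-0.2,[0,0,-3],[0,0,0]],[-0.2,[0,0,-5],[0,0,6.5]],[-0.2,[0,0,-5],[0,0,6.5]],[-0.2,[0,0,0],[0,0,6.5]],[-0.2,[0.5,3.73,0],[0,0,0]]]'

```text
t: 20.05
tcp_pos: [0.5603, -0.1934, 0.1451]
orientation: [3.141, 0.0, 1.271]
contact_force: [-0.5, -0.4, -0.9]
finger_gap: 0.0513
grasp_force: 0.0
```

>>> step_arm --targets '[[-0.2,[0.5,3.73,0],[0,0,0]],[-0.2,[0.5,3.73,0],[0,0,0]],[-0.2,[0.5,3.73,0],[0,0,0]],[-0.2,[0,0,0],[0,0,0]],[-0.2,[0,0,0],[0,0,0]]]'

```text
t: 20.55
tcp_pos: [0.6739, -0.2119, 0.1421]
orientation: [-3.14, -0.0, 1.275]
contact_force: [-0.7, -0.1, -0.0]
finger_gap: 0.0512
grasp_force: 0.0
```

```bash
python3 look.py w11
python3 - <<'E'
from h import *
seg("w11",[.675,-.212,.005],.09,z=.005,pen=True)
c,im=pickle.load(open("w11.pkl","rb"));save(im,"w11a.png",(160,80,340,215))
E
```

```text
20.55 [ 0.6739 -0.2119  0.1421] [-3.1402 -0.      1.275 ] [-0.34  0.38  1.62 -0.    1.14 -0.04]
w11.png scale 1.5625
expect px 252 187 r 90
blob n 213 box [250 121   8  39] rgb [33. 30. 27.] mid [ 0.69   -0.1661] len 0.0376 wid 0.0070 ang 72.9 tool cm [ 4.86  0.31 13.72]
blob n 55 box [251 165   4  21] rgb [34. 29. 25.] mid [ 0.6787 -0.2   ] len 0.0214 wid 0.0033 ang 72.5 tool cm [ 1.28  0.22 13.72]
blob n 176 box [248 200   7  44] rgb [23. 23. 22.] mid [ 0.6617 -0.2506] len 0.0516 wid 0.0056 ang 70.5 tool cm [-4.05  0.07 13.72]
blob n 161 box [197 241  11  23] rgb [16. 16. 16.] mid [ 0.597  -0.2698] len 0.0284 wid 0.0117 ang 69.3 tool cm [-7.78 -5.55 13.73]
blob n 158 box [297 241  11  23] rgb [15. 15. 16.] mid [ 0.7066 -0.3031] len 0.0284 wid 0.0117 ang 77.3 tool cm [-7.76  5.9  13.71]
w11a.png scale 4.444444444444445
```

Run:
```python
from h import *
c,im=pickle.load(open("w11.pkl","rb"));g=im.astype(int)
for r in list(range(106,126,1))+list(range(238,258,1)):
    row=g[r,238:268];d=np.abs(row-np.median(row,0)).sum(1);print(r,"".join(".:+*#"[min(4,x//25)] for x in d))
q=R.from_euler('xyz',env.get_state()["orientation"]).as_matrix()
for r in (112,121,244,255): print(r,100*q.T@(plane(c,252,r,.005)-env.get_state()["tcp_pos"]))
```

```text
Traceback (most recent call last):
TypeError: string indices must be integers, not 'numpy.float64'
```

Run:
```python
from h import *
c,im=pickle.load(open("w11.pkl","rb"));g=im.astype(int)
for r in list(range(106,126,1))+list(range(238,258,1)):
    row=g[r,238:268];d=np.abs(row-np.median(row,0)).sum(1);print(r,"".join(".:+*#"[int(min(4,x//25))] for x in d))
q=R.from_euler('xyz',env.get_state()["orientation"]).as_matrix()
for r in (112,121,244,255): print(r,100*q.T@(plane(c,252,r,.005)-env.get_state()["tcp_pos"]))
```

```text
106 ..............................
107 ..............................
108 ..............................
109 ..............................
110 ...................:..........
111 ...................:..........
112 ..............................
113 ..............................
114 ..............................
115 ..............................
116 ..............................
117 ..............................
118 ..............................
119 ..............::..............
120 .............*##:.............
121 .............####.............
122 .............####.............
123 ............:####:............
124 ............:#####............
125 .............#####............
238 :........:#####::::::.........
239 *.........*####..::::.........
240 #:........+####..:::::........
241 #:.........###::..::+:........
242 #*........:###.....:::........
243 ##:........*##.....:::........
244 ##::.......:#+.....::::.......
245 ##*+........+.......:::.......
246 ####*...............:::.......
247 #####:...............:::......
248 #####*...............:::......
249 ######:...............:::.....
250 ######:...............:::.....
251 ######*...............::::....
252 #######::..............::.....
253 ########...............:::....
254 ########.:........:....:::....
255 #######:.........:......::....
256 #######:................:::...
257 #######:................:::...
112 [ 7.58267243  0.16245877 13.72381202]
121 [ 6.73756325  0.16328883 13.72380189]
244 [-6.74974459  0.17653594 13.72364023]
255 [-8.1642413   0.17792524 13.72362328]
```

>>> step_arm --targets '[[-0.4,[-0.2,0.18,4.5],[0,0,0.8]],[-0.4,[0,0,4.5],[0,0,0]],[-0.4,[0,0,3.8],[0,0,0]],[-0.4,[0,0,1.3],[0,0,0]],[-0.4,[0,0,0.4],[0,0,0]],[-0.2,[0,0,0],[0,0,0]],[0.4,[0,0,0],[0,0,0]],[0.8,[0,0,0],[0,0,0]]]'

```text
t: 21.4
tcp_pos: [0.677, -0.2151, 0.0008]
orientation: [3.137, 0.0, 1.261]
contact_force: [-0.3, 0.3, 0.3]
finger_gap: 0.0232
grasp_force: 0.0
```

>>> step_arm --targets '[[1,[0,0,0],[0,0,0]],[1,[0,0,0],[0,0,0]]]'

```text
t: 21.6
tcp_pos: [0.6763, -0.2148, 0.0005]
orientation: [3.139, 0.0, 1.261]
contact_force: [-2.3, 0.3, 5.6]
finger_gap: 0.0087
grasp_force: 31.3
```

>>> step_arm --targets '[[1,[0,0,-2.5],[0,0,0]],[1,[0,0,-4.5],[0,0,-7.8]],[1,[0,0,-4.5],[0,0,-7.8]],[1,[0,0,0],[0,0,-7.7]],[1,[4.41,-1.68,0],[0,0,0]],[1,[4.41,-1.68,0],[0,0,0]],[1,[4.41,-1.68,0],[0,0,0]],[1,[4.41,-1.68,0],[0,0,0]]]'

```text
t: 22.4
tcp_pos: [0.5907, -0.044, 0.1139]
orientation: [3.14, 0.0, 1.667]
contact_force: [-0.1, -0.6, -0.2]
finger_gap: 0.0082
grasp_force: 29.3
```

>>> step_arm --targets '[[1,[4.41,-1.68,0],[0,0,0]],[1,[4.41,-1.68,0],[0,0,0]],[1,[4.41,-1.68,0],[0,0,0]],[1,[4.41,-1.68,0],[0,0,0]],[1,[0,0,0],[0,0,0]],[1,[0,0,0],[0,0,0]]]'

```text
t: 23.0
tcp_pos: [0.5073, 0.1249, 0.1138]
orientation: [3.14, 0.0, 1.671]
contact_force: [1.4, -0.9, -0.1]
finger_gap: 0.0083
grasp_force: 29.4
```

```bash
python3 look.py w12
python3 - <<'E'
from h import *
tray("w12","Y")
E
```

```text
23.0 [0.5073 0.1249 0.1138] [3.1396e+00 2.0000e-04 1.6705e+00] [ 0.19  0.08  2.05 -0.    1.01  0.09]
w12.png scale 1.5625
tray [0.4685 0.1612] yaw 5.74 cost 2838 2087
(-0.036, -0.0415, 0.012) world [0.4368 0.1164 0.012 ] tool cm [-0.06 -7.17 10.15]
(0.036, -0.0415, 0.012) world [0.5084 0.1236 0.012 ] tool cm [-0.04  0.03 10.17]
(0, 0.086, 0.012) world [0.4599 0.2468 0.012 ] tool cm [12.7  -3.6  10.16]
```

View pics/w12.png

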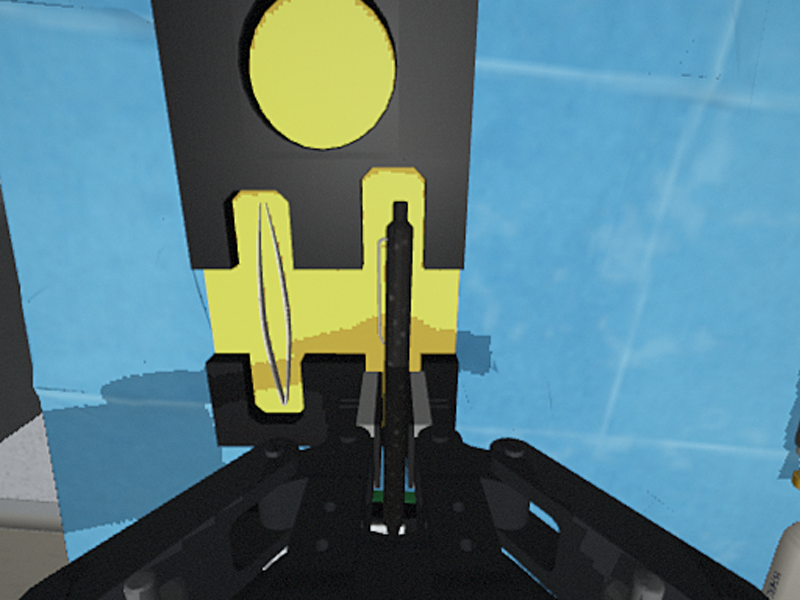

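The tweezers lie in their slot, (263,205)–(285,403). The pen hangs over its slot with its far end at (400,202). I'll check its centring along the slot.

Run:
```python
from h import *
tool("w12",[(395,533),(400,202)],.118)
```

```text
world [0.5148 0.0629 0.118 ] tool cm [-6.15  0.09 -0.43]
world [0.503  0.1947 0.118 ] tool cm [ 7.09  0.21 -0.43]
mid [0.5089 0.1288 0.118 ] len 0.1323 ang 95.1 tool mid cm [ 0.47  0.15 -0.43]
```

>>> step_arm --targets '[[1,[0.1,0,4],[0,0,0]],[1,[0,0,3.5],[0,0,0]],[1,[0,0,1.5],[0,0,0]],[1,[0,0,0.7],[0,0,0]],[1,[0,0,0.3],[0,0,0]],[1,[0,0,0],[0,0,0]],[1,[0,0,0],[0,0,0]]]'

```text
t: 23.75
tcp_pos: [0.5087, 0.1247, 0.014]
orientation: [3.139, -0.0, 1.667]
contact_force: [0.1, -1.0, 0.1]
finger_gap: 0.0089
grasp_force: 29.4
```

>>> step_arm --targets '[[1,[0,0,0.1],[0,0,0]],[0.4,[0,0,0],[0,0,0]],[0,[0,0,0],[0,0,0]],[-0.2,[0,0,0],[0,0,0]],[-0.2,[0,0,-3],[0,0,0]],[-0.4,[0,0,-5],[0,0,0]],[-0.5,[0,0,-5],[0,0,0]],[-0.5,[0,0,-5],[0,0,0]]]'

```text
t: 24.55
tcp_pos: [0.5065, 0.1248, 0.1935]
orientation: [-3.141, 0.0, 1.668]
contact_force: [0.8, -0.4, -0.1]
finger_gap: 0.0641
grasp_force: 0.0
```

>>> step_arm --targets '[[-0.5,[-4.6,0.13,-2],[0,0,0]],[-0.5,[-4.6,0.13,-1],[0,0,0]],[-0.5,[-4.6,0.13,0],[0,0,0]],[-0.5,[-4.6,0.13,0],[0,0,0]],[-0.5,[-4.6,0.13,0],[0,0,0]],[-0.5,[-4.6,0.13,0],[0,0,0]],[-0.5,[-4.6,0.13,0],[0,0,0]],[-0.5,[-4.6,0.13,0],[0,0,0]]]'

```text
t: 25.35
tcp_pos: [0.5528, -0.2421, 0.2218]
orientation: [3.141, 0.0, 1.667]
contact_force: [1.2, -0.4, -0.3]
finger_gap: 0.0639
grasp_force: 0.0
```

>>> step_arm --targets '[[-0.5,[-4.6,0.13,0],[0,0,0]],[-0.5,[-4.6,0.13,0],[0,0,0]],[-0.5,[0,0,0],[0,0,0]],[-0.5,[0,0,0],[0,0,0]]]'

```text
t: 25.75
tcp_pos: [0.564, -0.3324, 0.2211]
orientation: [-3.141, -0.001, 1.665]
contact_force: [0.2, 1.2, 0.1]
finger_gap: 0.0638
grasp_force: 0.0
```

```bash
python3 look.py w13
python3 - <<'E'
from h import *
c,im=pickle.load(open("w13.pkl","rb"));h=cv2.cvtColor(im,cv2.COLOR_RGB2HSV)
s=env.get_state();q=R.from_euler('xyz',s["orientation"]).as_matrix()
m=cv2.inRange(h,(4,170,150),(14,255,255))
n,L,st,ce=cv2.connectedComponentsWithStats(m)
print("expect",proj(c,[.571,-.377,.113]))
for i in range(1,n):
    if st[i,4]>40:
        b=st[i];u,v=b[0]+b[2]/2-.5,b[1]+b[3]/2-.5;p=plane(c,u,v,.110);print(b,p.round(4),(100*q.T@(p-s["tcp_pos"])).round(2))
E
```

```text
25.75 [ 0.564  -0.3324  0.2211] [-3.1408e+00 -1.2000e-03  1.6654e+00] [-0.57  0.23  1.66  0.    1.25 -0.67]
w13.png scale 1.5625
expect (np.float64(253.92088328042522), np.float64(237.64655798474814))
[ 27 109  22  22 268] [ 0.368 -0.281  0.11 ] [  6.86 -19.02  11.14]
[165 221  20  18 278] [ 0.4903 -0.3771  0.11  ] [-3.87 -7.77 11.12]
[238 223  32  28 719] [ 0.5706 -0.3772  0.11  ] [-4.66  0.22 11.11]
```

>>> step_arm --targets '[[-0.5,[-4.6,0.2,0],[0,0,0]],[-0.5,[0,0,0],[0,0,0]],[-0.5,[0,0,4],[0,0,0]],[-0.5,[0,0,4],[0,0,0]],[-0.5,[0,0,3],[0,0,0]],[-0.5,[0,0,1.5],[0,0,0]],[-0.5,[0,0,0.9],[0,0,0]],[-0.5,[0,0,0],[0,0,0]]]'

```text
t: 26.6
tcp_pos: [0.5708, -0.3761, 0.0873]
orientation: [-3.141, -0.001, 1.668]
contact_force: [-0.3, 0.5, -0.8]
finger_gap: 0.0641
grasp_force: 0.0
```

>>> step_arm --targets '[[-0.2,[0,0,0],[0,0,0]],[0,[0,0,0],[0,0,0]],[0.2,[0,0,0],[0,0,0]],[0.5,[0,0,0],[0,0,0]],[1,[0,0,0],[0,0,0]],[1,[0,0,0],[0,0,0]]]'

```text
t: 27.2
tcp_pos: [0.5715, -0.3783, 0.0905]
orientation: [3.14, 0.002, 1.667]
contact_force: [-2.1, 0.4, 6.2]
finger_gap: 0.0337
grasp_force: 29.8
```

>>> step_arm --targets '[[1,[0,0,-0.5],[0,0,0]],[1,[0,0,-1],[0,0,0]],[1,[0,0,-2],[0,0,0]],[1,[0,0,-2],[0,0,0]],[1,[0,0,-2],[0,0,0]],[1,[0,0,0],[0,0,0]]]' --force 40

```text
t: 27.8
tcp_pos: [0.5731, -0.3788, 0.1675]
orientation: [3.136, 0.005, 1.667]
contact_force: [0.6, -1.1, -0.8]
finger_gap: 0.033
grasp_force: 39.4
```

>>> step_arm --targets '[[1,[1.5,-0.1,0],[0,0,0]],[1,[3,-0.25,0],[0,0,0]],[1,[4,-0.35,0],[0,0,0]],[1,[4,-0.35,0],[0,0,0]],[1,[4,-0.35,0],[0,0,0]],[1,[4,-0.35,0],[0,0,0]],[1,[4,-0.35,0],[0,0,0]],[1,[4,-0.35,0],[0,0,0]]]'

```text
t: 28.6
tcp_pos: [0.5168, -0.0934, 0.161]
orientation: [-3.139, -0.001, 1.667]
contact_force: [-0.2, 1.0, -1.2]
finger_gap: 0.0334
grasp_force: 39.5
```

>>> step_arm --targets '[[1,[4,-0.35,0],[0,0,0]],[1,[4,-0.35,0],[0,0,0]],[1,[4,-0.35,0],[0,0,0]],[1,[4,-0.35,0],[0,0,0]],[1,[4,-0.35,0],[0,0,0]],[1,[4,-0.35,0],[0,0,0]],[1,[3,-0.25,0],[0,0,0]],[1,[0,0,0],[0,0,0]]]'

```text
t: 29.4
tcp_pos: [0.4669, 0.1737, 0.1612]
orientation: [-3.139, -0.001, 1.672]
contact_force: [0.4, -0.7, -0.9]
finger_gap: 0.0328
grasp_force: 39.5
```

>>> step_arm --targets '[[1,[4,-0.35,0],[0,0,0]],[1,[3,-0.3,0],[0,0,0]],[1,[0,0,0],[0,0,0]],[1,[0,0,0],[0,0,0]]]'

```text
t: 29.8
tcp_pos: [0.4551, 0.2392, 0.1615]
orientation: [-3.14, 0.001, 1.669]
contact_force: [-0.4, -0.6, -1.3]
finger_gap: 0.033
grasp_force: 39.8
```

```bash
python3 look.py w14
python3 - <<'E'
from h import *
s=env.get_state();q=R.from_euler('xyz',s["orientation"]).as_matrix()
print("to pocket cm",(100*q.T@(np.array([.4598,.2467,.012])-s["tcp_pos"])).round(2))
c,im=pickle.load(open("w14.pkl","rb"));h=cv2.cvtColor(im,cv2.COLOR_RGB2HSV)
for nm,m in [("cap",cv2.inRange(h,(4,170,150),(14,255,255))),("amber",cv2.inRange(h,(4,120,40),(18,255,255)))]:
    n,L,st,ce=cv2.connectedComponentsWithStats(m);print(nm,[b.tolist() for b in st[1:] if b[4]>80])
for z in(0,.058,.11): print(proj(c,s["tcp_pos"]+[0,0,-.087+z]))
E
```

```text
29.8 [0.4551 0.2392 0.1615] [-3.1395e+00  1.3000e-03  1.6690e+00] [ 0.44  0.02  2.02 -0.    1.11  0.34]
w14.png scale 1.5625
to pocket cm [ 0.77  0.54 14.97]
cap [[221, 241, 63, 57, 2761]]
amber [[212, 172, 80, 127, 7518]]
(np.float64(251.50116197198662), np.float64(202.68391605844616))
(np.float64(251.28972756636742), np.float64(230.9054956466186))
(np.float64(250.95749167559106), np.float64(275.25126617594276))
```

>>> step_arm --targets '[[1,[0.75,0.5,0],[0,0,0]],[1,[0,0,1.5],[0,0,0]],[1,[0,0,1.5],[0,0,0]],[1,[0,0,1],[0,0,0]],[1,[0,0,0.5],[0,0,0]],[1,[0,0,0],[0,0,0]],[1,[0,0,0],[0,0,0]]]'

```text
t: 30.55
tcp_pos: [0.4606, 0.2475, 0.1176]
orientation: [-3.141, 0.0, 1.667]
contact_force: [-0.3, -0.3, -1.0]
finger_gap: 0.0325
grasp_force: 39.8
```

Centred on the pocket. Lower gently to contact.

>>> step_arm --targets '[[1,[0,0,0.6],[0,0,0]],[1,[0,0,0.4],[0,0,0]],[1,[0,0,0.3],[0,0,0]],[1,[0,0,0],[0,0,0]],[1,[0,0,0],[0,0,0]]]'

```text
t: 31.05
tcp_pos: [0.4605, 0.2476, 0.1047]
orientation: [-3.141, 0.0, 1.668]
contact_force: [-0.4, -0.1, -1.6]
finger_gap: 0.0328
grasp_force: 39.8
```

>>> step_arm --targets '[[1,[0,0,0.2],[0,0,0]],[1,[0,0,0.2],[0,0,0]],[1,[0,0,0],[0,0,0]]]' --force 30

```text
t: 31.35
tcp_pos: [0.4611, 0.248, 0.1025]
orientation: [3.141, -0.001, 1.667]
contact_force: [-4.2, -0.4, 7.7]
finger_gap: 0.033
grasp_force: 41.4
```

Contact with the floor. Release and rise.

>>> step_arm --targets '[[0.3,[0,0,0],[0,0,0]],[0.1,[0,0,0],[0,0,0]],[-0.1,[0,0,0],[0,0,0]],[-0.4,[0,0,0],[0,0,0]],[-0.5,[0,0,0],[0,0,0]],[-0.5,[0,0,-2],[0,0,0]],[-0.5,[0,0,-5],[0,0,0]],[-0.5,[0,0,-5],[0,0,0]]]'

```text
t: 32.15
tcp_pos: [0.4592, 0.2469, 0.2203]
orientation: [-3.138, 0.001, 1.667]
contact_force: [2.0, 0.6, -0.4]
finger_gap: 0.064
grasp_force: 0.0
```

>>> step_arm --targets '[[-0.5,[-4,3,-4],[0,0,0]],[-0.5,[-4,3,-4],[0,0,0]],[-0.5,[-4,3,0],[0,0,0]],[-0.5,[-4,3,0],[0,0,0]],[-0.5,[0,0,0],[0,0,0]],[-0.5,[0,0,0],[0,0,0]]]'

```text
t: 32.75
tcp_pos: [0.5809, 0.115, 0.2824]
orientation: [-3.14, -0.0, 1.665]
contact_force: [-0.6, 1.0, -1.0]
finger_gap: 0.0643
grasp_force: 0.0
```

```bash
python3 look.py w15
```

```text
32.75 [0.5809 0.115  0.2824] [-3.1401e+00 -3.0000e-04  1.6648e+00] [0.15 0.08 1.72 0.   1.34 0.06]
w15.png scale 1.5625
```

View pics/w15.png

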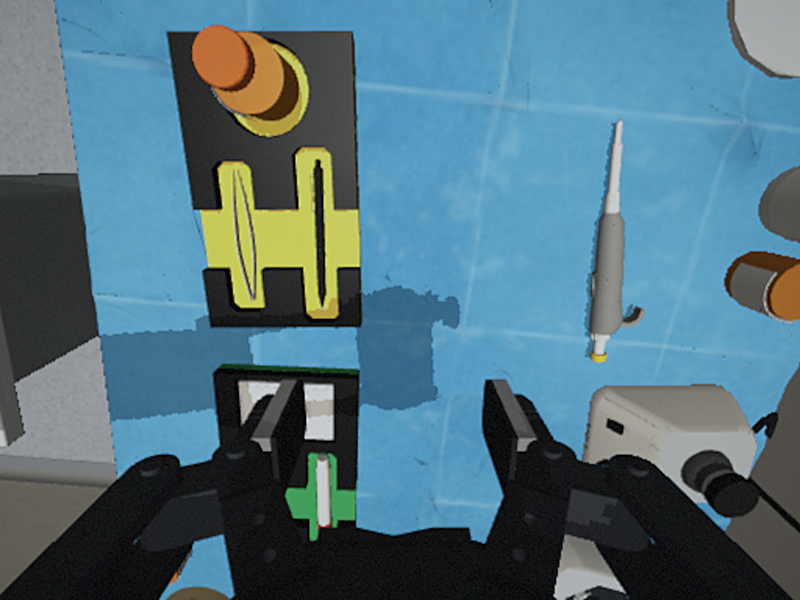

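The final view shows the bottle (223,57) upright in the round pocket. The tweezers (236,170)–(253,305), the pen (318,160)–(322,310) and the marker (322,490) are in their slots; the tube was confirmed earlier. One numeric check of the bottle, then hand-in.

Run:
```python
from h import *
c,im=pickle.load(open("w15.pkl","rb"))
r=R.from_euler('z',5.65,degrees=True).as_matrix()
for n,(u,v),z in [("cap top",(221,57),.125),("pen",(320,235),.018),("twz",(244,238),.016)]:
    p=plane(c,u/S,v/S,z);print(n,p.round(4),"in tray mm",(1000*r.T@(p-[.4682,.1612,0])).round(1))
s=env.get_state();print(s["contact_force"],s["qd"].max());print(env.close_job())
```

```text
cap top [0.4617 0.2492 0.125 ] in tray mm [  2.2  88.2 125. ]
pen [0.5103 0.1275 0.018 ] in tray mm [ 38.6 -37.7  18. ]
twz [0.438  0.1175 0.016 ] in tray mm [-34.4 -40.5  16. ]
[-0.13506029 -0.05429464  0.22174427] 0.026488067244141617
the job is handed in; nothing more can be done
None
```

Both kits are made up and the job was handed in at about 33 s. The bottle, tweezers and pen measured within tolerance; the tube and marker I checked by eye only, and the hand-in call did not report a verdict.

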